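# Turn the reagent carousel until the squat jar stands at the pointer

### The job

Turn the white reagent carousel by pushing the upright tabs on its rim until the squat, wide jar stands at the front, lined up with the steel pointer that lies on the bench at its rim, and leave it at rest there. Do not push on the jar or the bottles themselves, and leave the things standing around the carousel where they are.

Things in the scene. Friction and masses are not known exactly. Their poses are not given: they have to be found in the camera images.
- base: fixed foot of the carousel; origin on the bench, on the turntable's upright axis. A flat steel arrow, 10 mm high, lies on the bench outside the rim, ending in an upright steel post (18 mm thick, 55 mm high) 205 mm from the axis, along the foot's own -x direction (roughly towards the robot), pointing at the axis: it marks the front
- deck (a point): centre of the top of the white turning deck, a disc 280 mm across, top 26 mm above the bench; on the axis, its axes turn with the deck. It turns either way by any amount needed, with light friction (about 1 N at the rim), and stays within a few degrees of where it is let go
- tab (a point): one of five equal grey upright tabs on the deck's rim; point at the middle of its top, 124 mm from the axis, 50 mm above the bench. Each is 32 mm long radially (108 to 140 mm from the axis), 8 mm thick, 24 mm high. They are 72 degrees apart, midway between the five bottle places; this one is 36 degrees counterclockwise (from above) of the jar. Between the tabs the rim is free, 45 mm wide
- jar: squat wide jar with a broad black lid (the broadest lid on the carousel), 51 mm across, 42 mm high, fastened upright in its place on the deck; origin at the centre of its underside, 26 mm above the bench, 65 mm from the axis. Its own -x direction points radially outwards; seen about the axis the tabs stand 36, 108, 180, 252 and 324 degrees round from it
- bottles: the other glassware, fastened in the deck's four other places 65 mm from the axis: three slim dropper bottles, 28 mm across, 62 mm high, and a conical flask, 50 mm across at the foot, 60 mm high, with a 22 mm stopper. Origin on the axis at the deck's top. Highest point 88 mm above the bench
- wash_bottle: bystander: loose white wash bottle 64 mm across with a blue bent spout, 170 mm high; origin at the centre of its underside
- beaker: bystander: loose glass beaker 68 mm across, 85 mm high; origin at the centre of its underside
- wipes_box: bystander: loose box of wipes 115 x 120 mm, 75 mm high; origin at the centre of its underside

How it is judged:
By the outcome, as a careful person would: the job done as asked, in the order asked, and still so for the second after the job is handed in, with the robot touching nothing.
It also fails if it takes over 32 s, if anything falls off the work surface, if the arm or the gripper's body presses on something with over 40 N, if the wrist force passes 120 N, or if a joint passes its speed limit or range.

### The arm

A 6-joint arm with a two-finger parallel gripper is mounted at the origin on the work surface. World frame = base frame: x ahead of the robot, y to its left, z up, the work surface at z = 0. Lengths are in m, angles in degrees, forces in N, time in s.
With the tool pointing down it reaches from about 0.4 to 0.825 m from the base axis. Payload 7 kg.
Tool frame: the origin (TCP) lies midway between the tips of the shut fingers; the grasp point (between the pads) lies 19 mm behind it; z points along the fingers, y is the line along which they close (so a half turn about z gives the same grasp; the last joint's range is limited). The gripper opens to 88 mm and grips with 3 to 60 N. Pads are 19 mm wide; open, the fingers measure 130 mm over their backs; the gripper's body (78 mm by 193 mm) begins 47 mm behind the grasp point.
Start: joints at [86.007, 20.546, 0.682, 0, -70.136, -16.507], TCP at [0.236, 0.632, 0.227] pointing down, gripper open.
Joint ranges: [-176.03, 176.03], [-82.01, 121.73], [-58.28, 71.71], [-173.87, 95.51], [-174.79, -0.11], [-173.66, 173.66]. Speed limits (degrees/s): [136.94, 136.94, 172.46, 180, 180, 180].

### API

Orientations are given as [roll, pitch, yaw] about the fixed x, y, z axes, in that order (R = Rz(yaw) Ry(pitch) Rx(roll)).
In Python, from plant import r, eyes, workorder gives the robot as it stands.
- The arm moves only by the tool step_arm, never from a script. Its argument "plan" is a list of rows, each a list of 5 numbers: the shift along the tool's x, y, z each as a share of 25 cm, from -1 to 1, then the turn about the tool's z as a share of 60 degrees, from -1 to 1, then the finger opening in mm, from 0 to 87.6. In form: [[x, y, z, turn, jaw], ...]. A call has 1 to 12 rows; each row is the pose to reach, as a shift and turn from the pose commanded when the call began, along the tool's axes at that moment; what a row does not reach only later rows make up. A row lasts 1/12 s, in which the tool goes at most 41.7 mm and 7.16 degrees, less where a joint would pass 70% of its speed; a pose out of reach is approached as far as the arm can. A call with a number of a shift or a turn outside -1 to 1 is refused whole. A call with a gripper value outside its range is refused whole. The fingers move at their own pace and stop on an object; "newtons" is the grip in N (left out, the last holds). Time passes only in rows, so rows that repeat a pose let the fingers close. It gives the time, the measured TCP pose, the force, the opening and the grip force at its end, in the units of the state.
- r.get_state(): the state, without advancing time (a new reading comes with each control period).
- eyes.capture(name): name is "scene" or "side" or "wrist"; returns the picture (384x512x3 uint8, red, green, blue); there is no depth.
- eyes.camera_model(name): a dict with "fov_y" (degrees; the focal length in pixels is half the picture's height over the tangent of half this angle, whatever the lens; pixels are square), "cx", "cy" (the principal point, pixels), "world_to_cam" (4x4, takes a point from world to camera coordinates); the wrist camera has in their place "hand_eye" (4x4, takes a point from camera to tool coordinates, whose origin is the TCP and whose axes are the flange's). Camera axes: x right, y up, looking along -z (the intrinsics and any distortion apply to the point x, -y, -z); pixel columns grow to the right and rows downward; lengths in m; the calibration is good to about 2 mm. A picture is of the moment at which its call begins: read the wrist's pose just before it. camera_model takes no time and is no camera call.
- workorder.close_job(): hands the job in; it is judged then, once.
The state is a dict: "time_s": time; "joints": joint angles; "qd": joint speeds; "joint_torque": joint torques, N m; "tcp_pos": TCP position; "eef_rot": TCP orientation; "contact_force": force on the tool from outside, world axes, zero at the start; "moment": the same for the moment, N m; "gripper_width": finger opening in m; "gripper_force": force on a finger pad.
Only numpy, scipy, OpenCV 4.12 (cv2) and the standard library are available. Lean on these libraries where they do the work, as an engineer would, in place of code of your own. Each camera call takes 0.05 s, during which the arm holds its last target. There are 200 camera calls.

## Working session

There is one attempt and no reset: what is moved stays moved. The work goes in short steps, Python scripts to look and compute and a tool call to move; the robot and the scene stay as the last step left them, time stands still between calls to the robot, and variables do not carry over. Pictures are saved under pics/ and viewed, at most 10 in all, crops included, and the job is handed in when it is done.

Besides the shell and the picture viewer there is one more tool, called after "Request:" as name(argument=value, ...), one argument or row to a line, values as JSON. step_arm: Moves the arm, as the interface text tells. Its arguments: {"type":"object","properties":{"plan":{"type":"array"},"newtons":{"type":"number"}},"required":["plan"]}

```bash
mkdir -p pics; python3 - <<'E'
from plant import r,eyes,workorder
import cv2,numpy as np
a=eyes.capture("scene");b=eyes.capture("side")
cv2.imwrite("pics/a.png",a[:,:,::-1]);cv2.imwrite("pics/b.png",b[:,:,::-1])
for n in("scene","side","wrist"):
  print(n,{k:(np.round(v,4).tolist() if not isinstance(v,str) else v) for k,v in eyes.camera_model(n).items()})
s=r.get_state();print(s["time_s"],s["tcp_pos"],s["eef_rot"])
E
```

```text
scene {'fov_y': 57.0528, 'cx': 253.3234, 'cy': 192.4231, 'world_to_cam': [[0.7971, 0.6038, -0.0017, -0.5001], [-0.493, 0.6524, 0.5756, 0.2396], [0.3487, -0.458, 0.8177, -1.196], [0.0, 0.0, 0.0, 1.0]]}
side {'fov_y': 53.0646, 'cx': 258.8809, 'cy': 195.7774, 'world_to_cam': [[-0.7335, -0.6796, 0.0115, 0.4419], [0.409, -0.4277, 0.8061, -0.2705], [-0.5429, 0.5959, 0.5917, -0.5569], [0.0, 0.0, 0.0, 1.0]]}
wrist {'fov_y': 65.7301, 'cx': 258.3837, 'cy': 193.268, 'hand_eye': [[0.0007, 0.9692, 0.2464, 0.0652], [1.0, -0.0007, -0.0002, 0.0003], [0.0, 0.2464, -0.9692, -0.1587], [0.0, 0.0, 0.0, 1.0]]}
0.1 [0.23629007 0.63182572 0.22571268] [ 1.79915146e+02 -1.06684187e-02 -2.05056528e+01]
```

View pics/a.png

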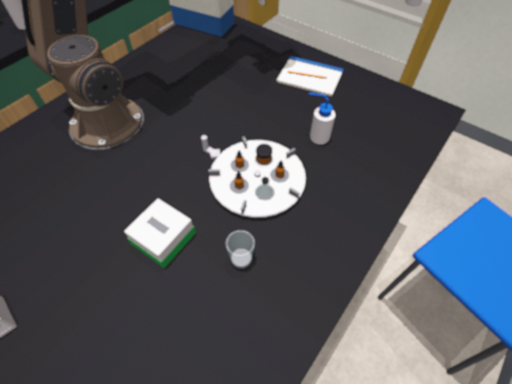

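View pics/b.png

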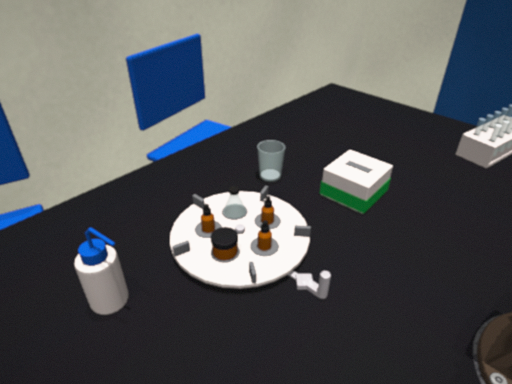

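```bash
cat > h.py <<'E'
import numpy as np,cv2
from scipy.optimize import least_squares
def ray(m,px,z,T=None):
    px=np.atleast_2d(np.array(px,float)); f=192/np.tan(np.radians(m["fov_y"]/2))
    if T is None: T=np.linalg.inv(m["world_to_cam"])
    d=np.c_[(px[:,0]-m["cx"])/f,-(px[:,1]-m["cy"])/f,-np.ones(len(px))]@T[:3,:3].T
    return T[:3,3]+d*((z-T[2,3])/d[:,2])[:,None]
def deck(img,m,seed,T=None,thr=130):
    w=(img.min(2)>thr).astype(np.uint8)
    n,l,st,_=cv2.connectedComponentsWithStats(w)
    c=max(cv2.findContours((l==l[seed[1],seed[0]]).astype(np.uint8),0,1)[0],key=cv2.contourArea)
    p=ray(m,cv2.convexHull(c)[:,0],.026,T)[:,:2]
    s=least_squares(lambda q:np.hypot(*(p-q[:2]).T)-q[2],[*p.mean(0),.14],loss="soft_l1",f_scale=.002)
    return s.x,np.abs(s.fun).max()
def blobs(mask,lo=8):
    n,l,st,c=cv2.connectedComponentsWithStats(mask.astype(np.uint8))
    return [(c[i].round(1).tolist(),int(st[i,4])) for i in range(1,n) if st[i,4]>lo]
E
python3 - <<'E'
import cv2,numpy as np
from h import *
from plant import eyes
P={"scene":dict(seed=(240,200),post=(205,137),postb=(207,151),lid=(264,150),beaker=(240,240),box=(160,222),wash=(321,140),tabs=[(291,153),(294,193),(244,207),(214,172),(244,142)]),
"side":dict(seed=(240,265),post=(325,273),postb=(322,296),lid=(224,237),beaker=(271,146),box=(357,168),wash=(106,307),tabs=[(181,245),(198,198),(265,190),(302,228),(252,266)])}
for n,f in(("scene","a"),("side","b")):
    im=cv2.imread(f"pics/{f}.png")[:,:,::-1];m=eyes.camera_model(n);q=P[n]
    d,e=deck(im,m,q["seed"]);print(n,"cam",np.linalg.inv(m["world_to_cam"])[:3,3].round(2),"deck",d.round(4),e.round(4))
    for k,z in(("post",.055),("postb",0),("lid",.068),("beaker",.085),("box",.075),("wash",0)):
        p=ray(m,q[k],z)[0,:2];v=p-d[:2];print(k,p.round(3),"r",np.hypot(*v).round(3),"ang",np.degrees(np.arctan2(v[1],v[0])).round(1))
    v=ray(m,q["tabs"],.045)[:,:2]-d[:2];print("tabs",np.hypot(*v.T).round(3),np.degrees(np.arctan2(v[:,1],v[:,0])).round(1))
for f,(x,y,w,h) in(("a",(190,125,128,96)),("b",(160,185,180,135))):
    i=cv2.imread(f"pics/{f}.png")[y:y+h,x:x+w];cv2.imwrite(f"pics/{f}2.png",cv2.resize(i,None,fx=4,fy=4,interpolation=2))
E
```

```text
scene cam [ 0.93 -0.4   0.84] deck [0.5557 0.1109 0.1433] 0.0438
post [0.357 0.113] r 0.199 ang 179.3
postb [0.362 0.107] r 0.194 ang -179.0
lid [0.538 0.169] r 0.061 ang 106.5
beaker [ 0.671 -0.109] r 0.249 ang -62.4
box [ 0.476 -0.187] r 0.308 ang -104.9
wash [0.626 0.366] r 0.264 ang 74.7
tabs [0.122 0.13  0.13  0.123 0.117] [  69.7   -1.   -68.2 -139.9  146.2]
side cam [0.13 0.52 0.54] deck [0.5515 0.1118 0.1406] 0.0235
post [0.349 0.11 ] r 0.202 ang -179.4
postb [0.347 0.112] r 0.205 ang 179.9
lid [0.528 0.175] r 0.068 ang 110.7
beaker [ 0.67  -0.116] r 0.257 ang -62.4
box [ 0.472 -0.189] r 0.311 ang -104.8
wash [0.601 0.384] r 0.277 ang 79.7
tabs [0.122 0.127 0.129 0.123 0.115] [  72.4    0.2  -70.8 -141.6  145.9]
```

View pics/b2.png

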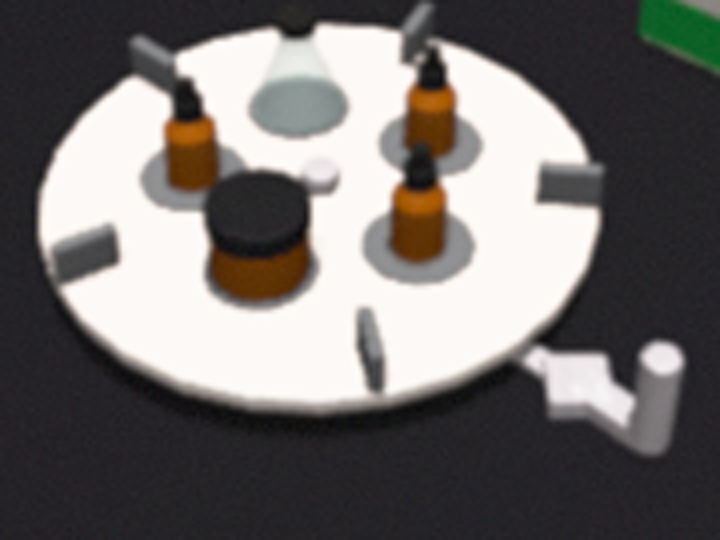

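The side crop shows the jar at about (224,244) in the full side view, with a tab on each side of it at (181,247) and (252,271) and the pointer post at (325,283). The deck axis is at about (0.553, 0.111). The jar is at about 109° and the front at 180°, so the deck has to turn about 71° CCW. I'll push the tab now at 145° from its clockwise side.

Request:
step_arm(
  plan=[
    [0.75,0.63,0,0.52,0],
    [0.75,0.63,0,0.52,0],
    [0.75,0.63,0,0.52,0],
    [0.75,0.63,0,0.52,0],
    [0.75,0.63,0,0.52,0],
    [0.75,0.63,0,0.52,0],
    [0.75,0.63,0,0.52,0],
    [0.75,0.63,0,0.52,0],
  ],
)

```text
time_s: 0.77
tcp_pos: [0.3577, 0.4173, 0.2268]
eef_rot: [-180.0, 0.0, -51.8]
contact_force: [-0.3, 0.5, -0.5]
gripper_width: 0.0397
gripper_force: 0.0
```

```bash
cat > go.py <<'E'
import sys,numpy as np
from plant import r
def go(x,y,z,yaw):
    s=r.get_state();p=np.array(s["tcp_pos"]);psi=s["eef_rot"][2];a=np.radians(psi)
    d=np.array([x,y,z])-p
    return np.round([(d[0]*np.cos(a)+d[1]*np.sin(a))/.25,(d[0]*np.sin(a)-d[1]*np.cos(a))/.25,-d[2]/.25,((psi-yaw+180)%360-180)/60],3)
C=np.array([.553,.111])
def polar(rad,phi,z):
    t=np.radians(phi);return go(*(C+rad*np.array([np.cos(t),np.sin(t)])),z,phi+180)
def st():
    s=r.get_state();v=np.array(s["tcp_pos"][:2])-C
    print(s["time_s"],np.round(s["tcp_pos"],4),np.round(s["eef_rot"],1),"polar",np.hypot(*v).round(4),np.degrees(np.arctan2(v[1],v[0])).round(1)%360,"F",np.round(s["contact_force"],1),s["gripper_width"])
E
python3 -c "
from go import *
st();print(polar(.123,127,.2))"
```

```text
0.7667 [0.3577 0.4173 0.2268] [-180.     0.   -51.8] polar 0.3633 122.5 F [-0.3  0.5 -0.5] 0.03969167381586884
[0.954 0.133 0.107 0.019]
```

Request:
step_arm(
  plan=[
    [0.954,0.133,0.1,0.019,0],
    [0.954,0.133,0.1,0.019,0],
    [0.954,0.133,0.1,0.019,0],
    [0.954,0.133,0.1,0.019,0],
    [0.954,0.133,0.1,0.019,0],
    [0.954,0.133,0.1,0.019,0],
    [0.954,0.133,0.1,0.019,0],
    [0.954,0.133,0.1,0.019,0],
    [0.954,0.133,0.1,0.019,0],
  ],
)

```text
time_s: 1.52
tcp_pos: [0.4787, 0.212, 0.2013]
eef_rot: [180.0, 0.0, -52.8]
contact_force: [-0.1, 0.0, 1.0]
gripper_width: 0.0003
gripper_force: 0.0
```

```bash
python3 - <<'E'
from go import *
from plant import eyes
import cv2
st();print(polar(.123,127.5,.036))
cv2.imwrite("pics/c.png",eyes.capture("wrist")[:,:,::-1])
E
```

```text
1.5167 [0.4787 0.212  0.2013] [180.    0.  -52.8] polar 0.1254 126.4 F [-0.1  0.   1. ] 0.0003300354651297769
[ 0.01   0.01   0.661 -0.006]
```

View pics/c.png

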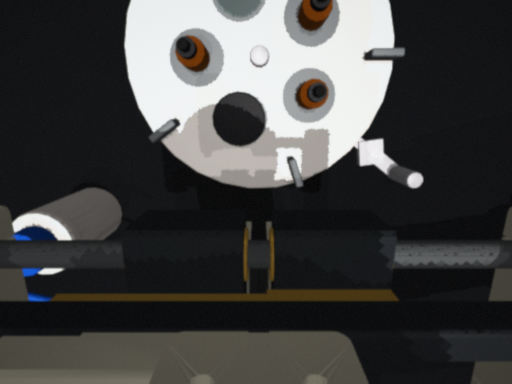

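The wrist view shows the hub at (259,56), the lid at (239,119), the tabs on either side of the jar at (163,130) and (295,165), the post top at (415,181), and the wash bottle at lower left.

```bash
python3 - <<'E'
from h import *
from go import *
from plant import eyes
from scipy.spatial.transform import Rotation as R
m=eyes.camera_model("wrist");s=r.get_state()
T=np.eye(4);T[:3,:3]=R.from_euler("xyz",s["eef_rot"],degrees=True).as_matrix();T[:3,3]=s["tcp_pos"];T=T@np.array(m["hand_eye"])
for k,p,z in(("hub",(259,54),.034),("deckL",(125,50),.026),("deckR",(394,50),.026),("lid",(239,119),.068),("post",(416,181),.055),("tab145",(294,158),.05),("tabin",(291,157),.05),("tabout",(300,185),.05),("tab73o",(152,138),.05),("tab73",(164,130),.05),("tab217",(385,52),.05)):
    q=ray(m,p,z,T)[0,:2];v=q-C;print(k,q.round(4),np.hypot(*v).round(4),np.degrees(np.arctan2(v[1],v[0])).round(1))
E
```

```text
hub [0.5548 0.1098] 0.0022 -33.4
deckL [0.6683 0.1893] 0.1394 34.2
deckR [0.447 0.021] 0.139 -139.7
lid [0.5315 0.172 ] 0.0647 109.4
post [0.347  0.1111] 0.206 180.0
tab145 [0.4632 0.1699] 0.1074 146.8
tabin [0.4663 0.1709] 0.1054 145.3
tabout [0.4399 0.1885] 0.1371 145.6
tab73o [0.5924 0.2422] 0.137 73.3
tab73 [0.5869 0.2279] 0.1218 73.8
tab217 [0.4577 0.0375] 0.1203 -142.4
```

Request:
step_arm(
  plan=[
    [0,0.01,0.66,0,0],
    [0,0.01,0.66,0,0],
    [0,0.01,0.66,0,0],
    [0,0.01,0.66,0,0],
    [0,0.01,0.66,0,0],
    [0,0.01,0.66,0,0],
    [0,0.01,0.66,0,0],
  ],
)

```text
time_s: 2.15
tcp_pos: [0.4775, 0.2116, 0.0384]
eef_rot: [-179.9, -0.0, -52.7]
contact_force: [-0.3, 0.7, 0.5]
gripper_width: 0.0005
gripper_force: 0.0
```

```bash
python3 - <<'E'
from go import *
st()
for a in range(131,168,3): print(a,polar(.124,a,.036))
E
```

```text
2.15 [0.4775 0.2116 0.0384] [-179.9   -0.   -52.7] polar 0.1257 126.9 F [-0.3  0.7  0.5] 0.0005489252675112302
131 [ 0.008  0.036  0.01  -0.062]
134 [ 0.01   0.061  0.01  -0.112]
137 [ 0.014  0.087  0.01  -0.162]
140 [ 0.019  0.113  0.01  -0.212]
143 [ 0.025  0.138  0.01  -0.262]
146 [ 0.033  0.163  0.01  -0.312]
149 [ 0.042  0.187  0.01  -0.362]
152 [ 0.052  0.211  0.01  -0.412]
155 [ 0.064  0.234  0.01  -0.462]
158 [ 0.076  0.257  0.01  -0.512]
161 [ 0.09   0.279  0.01  -0.562]
164 [ 0.105  0.3    0.01  -0.612]
167 [ 0.121  0.32   0.01  -0.662]
```

Request:
step_arm(
  plan=[
    [0.008,0.036,0.01,-0.062,0],
    [0.01,0.061,0.01,-0.112,0],
    [0.014,0.087,0.01,-0.162,0],
    [0.019,0.113,0.01,-0.212,0],
    [0.025,0.138,0.01,-0.262,0],
    [0.033,0.163,0.01,-0.312,0],
    [0.042,0.187,0.01,-0.362,0],
    [0.052,0.211,0.01,-0.412,0],
    [0.064,0.234,0.01,-0.462,0],
    [0.076,0.257,0.01,-0.512,0],
    [0.09,0.279,0.01,-0.562,0],
    [0.098,0.29,0.01,-0.587,0],
  ],
)

```text
time_s: 3.15
tcp_pos: [0.4353, 0.1481, 0.0374]
eef_rot: [-179.7, -0.2, -17.4]
contact_force: [-0.5, 0.1, -0.0]
gripper_width: 0.0004
gripper_force: 0.3
```

```bash
python3 - <<'E'
from go import *
from plant import eyes
import cv2
st()
for a in [164.5,167,170,173,176,179,182,185,188,190.5,193,195,197]: print(a,polar(.124,a,.036))
cv2.imwrite("pics/d.png",eyes.capture("side")[:,:,::-1])
E
```

```text
3.15 [0.4353 0.1481 0.0374] [-179.7   -0.2  -17.4] polar 0.1234 162.5 F [-0.5  0.1 -0. ] 0.0003602110417786912
164.5 [-0.002  0.017  0.006 -0.032]
167 [-0.001  0.039  0.006 -0.073]
170 [ 0.002  0.065  0.006 -0.123]
173 [ 0.006  0.09   0.006 -0.173]
176 [ 0.011  0.116  0.006 -0.223]
179 [ 0.018  0.141  0.006 -0.273]
182 [ 0.026  0.165  0.006 -0.323]
185 [ 0.035  0.19   0.006 -0.373]
188 [ 0.046  0.213  0.006 -0.423]
190.5 [ 0.055  0.233  0.006 -0.465]
193 [ 0.066  0.252  0.006 -0.507]
195 [ 0.075  0.266  0.006 -0.54 ]
197 [ 0.084  0.281  0.006 -0.573]
```

View pics/d.png

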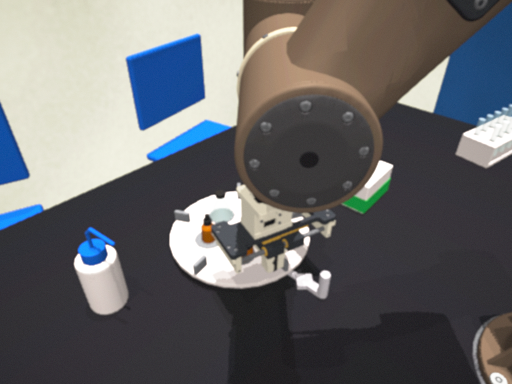

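The tab that was at (181,247) is now at (201,265), so the deck is turning as intended. I'll keep pushing.

Request:
step_arm(
  plan=[
    [-0.002,0.017,0.006,-0.032,0],
    [-0.001,0.039,0.006,-0.073,0],
    [0.002,0.065,0.006,-0.123,0],
    [0.006,0.09,0.006,-0.173,0],
    [0.011,0.116,0.006,-0.223,0],
    [0.018,0.141,0.006,-0.273,0],
    [0.026,0.165,0.006,-0.323,0],
    [0.035,0.19,0.006,-0.373,0],
    [0.046,0.213,0.006,-0.423,0],
    [0.055,0.233,0.006,-0.465,0],
    [0.066,0.252,0.006,-0.507,0],
    [0.075,0.266,0.006,-0.54,0],
  ],
)

```text
time_s: 4.2
tcp_pos: [0.4333, 0.0787, 0.0352]
eef_rot: [-179.9, -0.3, 14.9]
contact_force: [-0.3, 0.8, 0.5]
gripper_width: 0.0004
gripper_force: 0.4
```

```bash
cat > chk.py <<'E'
from h import *
from go import *
from plant import eyes
st()
for n in("side","scene"):
    im=eyes.capture(n);m=eyes.camera_model(n);cv2.imwrite(f"pics/{n}_{r.get_state()['time_s']:.2f}.png",im[:,:,::-1])
    mx,mn=im.max(2).astype(int),im.min(2).astype(int)
    for c,a in blobs((mx>45)&(mx<150)&(mx-mn<15),6):
        p=ray(m,c,.04)[0,:2]-C
        if .11<np.hypot(*p)<.136: print(n,c,a,np.hypot(*p).round(3),np.degrees(np.arctan2(p[1],p[0])).round(1)%360)
E
python3 - <<'E'
from chk import *
for a in [196,198,200,202,203,204]: print(a,polar(.124,a,.036))
E
ls pics
```

```text
4.2 [0.4333 0.0787 0.0352] [-179.9   -0.3   14.9] polar 0.124 195.1 F [-0.3  0.8  0.5] 0.0003943734480779656
side [294.4, 252.3] 7 0.128 187.6
196 [ 0.001  0.007 -0.005 -0.02 ]
198 [ 0.002  0.024 -0.005 -0.054]
200 [ 0.003  0.042 -0.005 -0.087]
202 [ 0.005  0.059 -0.005 -0.12 ]
203 [ 0.006  0.067 -0.005 -0.137]
204 [ 0.007  0.076 -0.005 -0.154]
a.png
a2.png
b.png
b2.png
c.png
d.png
scene_4.30.png
side_4.25.png
```

View pics/side_4.25.png

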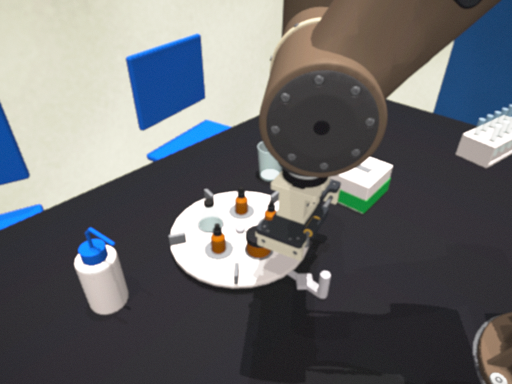

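Tabs are visible at (236,272), (177,239) and (209,194), with the jar behind the gripper near (258,245).

```bash
python3 - <<'E'
from h import *
from go import *
from plant import eyes
m=eyes.camera_model("side")
for p,z in(((236,266),.048),((237,280),.027),((178,238),.04),((209,194),.04)):
    v=ray(m,p,z)[0,:2]-C;print(p,np.hypot(*v).round(3),np.degrees(np.arctan2(v[1],v[0])).round(1))
E
```

```text
(236, 266) 0.117 132.2
(237, 280) 0.13 133.1
(178, 238) 0.122 60.8
(209, 194) 0.128 -13.1
```

Request:
step_arm(
  plan=[
    [0.001,0.007,0,-0.02,0],
    [0.002,0.024,0,-0.054,0],
    [0.003,0.042,0,-0.087,0],
    [0.005,0.059,0,-0.12,0],
    [0.006,0.067,0,-0.137,0],
    [0.007,0.076,0,-0.154,0],
    [0.008,0.084,0,-0.17,0],
    [0.009,0.089,0,-0.179,0],
    [0.009,0.089,0,-0.179,0],
    [0.009,0.089,0,-0.179,0],
  ],
)

```text
time_s: 5.13
tcp_pos: [0.4391, 0.0564, 0.0326]
eef_rot: [180.0, 0.0, 25.5]
contact_force: [-0.3, 0.1, -0.7]
gripper_width: 0.0004
gripper_force: 0.0
```

```bash
python3 - <<'E'
from chk import *
for a in (204,202,205.5,206,207): print(a,polar(.124,a,.036))
E
python3 - <<'E'
import cv2,glob
f=sorted(glob.glob("pics/side_*.png"))[-1]
i=cv2.imread(f)[180:300,150:340];cv2.imwrite("pics/e.png",cv2.resize(i,None,fx=4,fy=4,interpolation=2))
E
```

```text
5.1333 [0.4391 0.0564 0.0326] [180.    0.   25.5] polar 0.1263 205.6 F [-0.3  0.1 -0.7] 0.0003849499529803556
side [299.8, 221.2] 10 0.123 230.0
204 [ 0.01  -0.014 -0.014  0.025]
202 [ 0.01  -0.031 -0.014  0.058]
205.5 [ 0.009 -0.001 -0.014 -0.   ]
206 [ 0.009  0.003 -0.014 -0.009]
207 [ 0.01   0.012 -0.014 -0.025]
```

View pics/e.png

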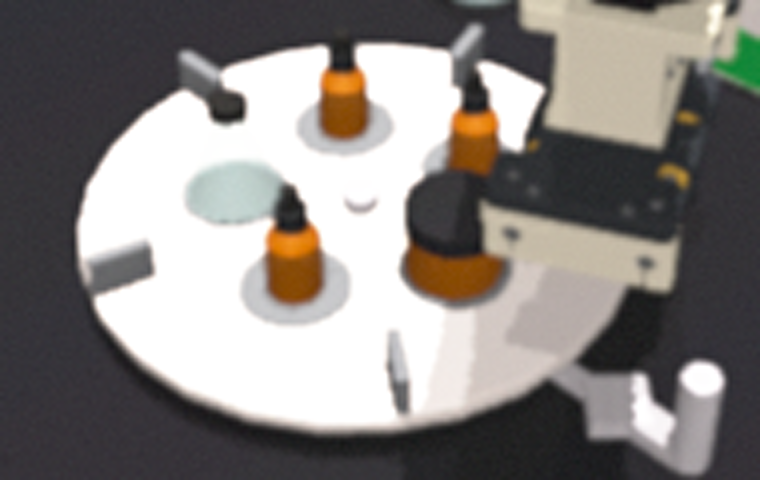

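In this view the front tab is at about (249,266) full-frame, or 142.7°. The target is 144°, so I'll nudge another ~1.3° slowly and then back off.

Request:
step_arm(
  plan=[
    [0.006,0.004,-0.01,-0.01,0],
    [0.009,0.008,-0.012,-0.02,0],
    [0.009,0.012,-0.012,-0.025,0],
    [0.009,0.012,-0.012,-0.025,0],
    [0.009,0.012,-0.012,-0.025,0],
    [0.009,-0.01,-0.012,0.02,0],
    [0.009,-0.03,-0.012,0.055,0],
    [0.009,-0.03,-0.3,0.055,0],
    [0.009,-0.03,-0.6,0.055,0],
    [0.009,-0.03,-0.6,0.055,0],
    [0.009,-0.03,-0.6,0.055,0],
    [0.009,-0.03,-0.6,0.055,0],
  ],
)

```text
time_s: 6.23
tcp_pos: [0.4409, 0.0654, 0.1881]
eef_rot: [-180.0, -0.6, 22.3]
contact_force: [0.2, -0.2, -0.8]
gripper_width: 0.0007
gripper_force: 0.0
```

Request:
step_arm(
  plan=[
    [-0.15,-0.9,0,0,0],
    [-0.15,-0.9,0,0,0],
    [-0.15,-0.9,0,0,0],
    [-0.15,-0.9,0,0,0],
    [-0.15,-0.9,0,0,0],
    [-0.15,-0.9,0,0,0],
    [-0.15,-0.9,0,0,0],
    [-0.15,-0.9,0,0,0],
  ],
)

```text
time_s: 6.9
tcp_pos: [0.3175, 0.2589, 0.1822]
eef_rot: [180.0, 0.0, 22.4]
contact_force: [-0.2, -1.1, -0.1]
gripper_width: 0.0004
gripper_force: 0.0
```

```bash
python3 - <<'E'
from chk import *
im=eyes.capture("side")[180:300,150:340,::-1];im2=eyes.capture("scene")[125:221,190:318,::-1]
o=np.vstack([cv2.resize(im,None,fx=3,fy=3,interpolation=2),cv2.resize(cv2.copyMakeBorder(im2[:79],0,0,0,62,0),None,fx=3,fy=3,interpolation=2)])
cv2.imwrite("pics/f.png",o)
E
```

```text
6.9 [0.3175 0.2589 0.1822] [180.    0.   22.4] polar 0.2781 147.9 F [-0.2 -1.1 -0.1] 0.00035202443443156596
```

View pics/f.png

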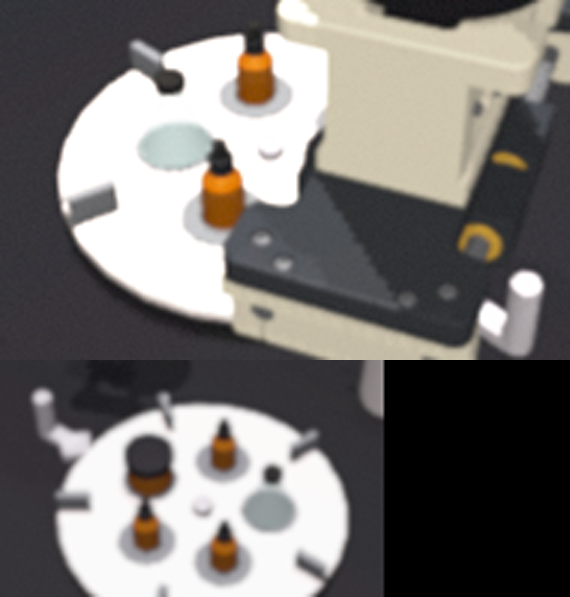

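The lower (scene) panel shows the jar beside the pointer: lid at (150,462), post at (45,400), a tab on each side. I'll take a wrist view to check the alignment.

Request:
step_arm(
  plan=[
    [0.47,0.24,-0.1,1,0],
    [0.47,0.24,-0.1,1,0],
    [0.47,0.24,-0.1,1,0],
    [0.47,0.24,-0.1,1,0],
    [0.47,0.24,-0.1,1,0],
    [0.47,0.24,-0.1,1,0],
    [0.47,0.24,-0.1,1,0],
    [0.47,0.24,-0.1,1,0],
    [0.47,0.24,-0.1,1,0],
    [0.47,0.24,-0.1,1,0],
    [0.47,0.24,-0.1,1,0],
  ],
)

```text
time_s: 8.02
tcp_pos: [0.45, 0.2462, 0.2074]
eef_rot: [180.0, 0.0, -37.8]
contact_force: [-0.1, -0.4, 0.4]
gripper_width: 0.0005
gripper_force: 0.0
```

```bash
python3 - <<'E'
from go import *
from plant import eyes
import cv2
st()
cv2.imwrite("pics/g.png",eyes.capture("wrist")[:,:,::-1])
E
```

```text
8.0167 [0.45   0.2462 0.2074] [180.    0.  -37.8] polar 0.17 127.3 F [-0.1 -0.4  0.4] 0.0004517654236207461
```

View pics/g.png

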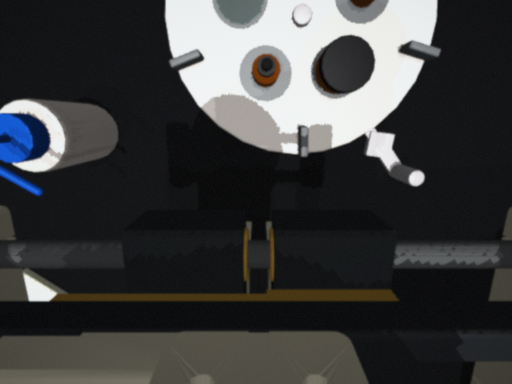

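The wrist view shows the hub at (303,13), the lid at (347,64), the post top at (417,178), and tabs at (304,141), (421,49) and (186,59).

```bash
python3 - <<'E'
from h import *
from go import *
from plant import eyes
from scipy.spatial.transform import Rotation as R
m=eyes.camera_model("wrist");
def run(f,pos,rot,w,pts):
    T=np.eye(4);T[:3,:3]=R.from_euler("xyz",rot,degrees=True).as_matrix();T[:3,3]=pos;T=T@np.array(m["hand_eye"])
    im=cv2.imread(f);(x,y,X,Y)=w;k=(im[y:Y,x:X].max(2)<60).astype(np.uint8)
    c=max(cv2.findContours(k,0,1)[0],key=cv2.contourArea);e=cv2.minEnclosingCircle(c);lid=(e[0][0]+x,e[0][1]+y)
    print(f,lid,e[1])
    for n,p,z in [("lid",lid,.068)]+pts:
        q=ray(m,p,z,T)[0,:2];v=q-C;print(n,q.round(4),np.hypot(*v).round(4),np.degrees(np.arctan2(v[1],v[0])).round(1)%360)
run("pics/g.png",[.45,.2462,.2074],[180,0,-37.8],(310,30,385,100),[("hub",(303,12),.034),("post",(417,178),.055),("tab144 i",(304,127),.05),("tab144 o",(304,155),.05),("tab216",(422,48),.05),("tab72",(185,58),.05)])
run("pics/c.png",[.4787,.212,.2013],[180,0,-52.8],(205,88,275,150),[])
E
```

```text
pics/g.png (343.1818199157715, 64.81818008422852) 31.65552520751953
lid [0.4907 0.114 ] 0.0624 177.2
hub [0.5549 0.108 ] 0.0036 301.8
post [0.3485 0.1103] 0.2045 180.2
tab144 i [0.4649 0.1741] 0.1084 144.4
tab144 o [0.4412 0.191 ] 0.1374 144.4
tab216 [0.4556 0.0391] 0.121 216.4
tab72 [0.5905 0.228 ] 0.1229 72.2
pics/c.png (238.75, 118.75) 26.279844284057617
lid [0.5321 0.1718] 0.0643 109.0
```

```bash
python3 -c "
from plant import r,workorder
print(workorder.close_job())"
```

```text
the job is handed in; nothing more can be done
None
```

The job is handed in: the jar stands at the front, within about 1° of the pointer by the last wrist view, and the arm is clear of the carousel, jar, bottles and bystanders.

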